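Fit the anvil, read the hub bolt and start the hardness tester

ROBOT

A 6-joint arm with a two-finger parallel gripper is mounted at the origin on the work surface. World frame = base frame: x ahead of the robot, y to its left, z up, the work surface at z = 0. Lengths are in mm, angles in degrees, forces in N, time in s.
With the tool pointing down it reaches from about 300 to 850 mm from the base axis. Payload 4.2 kg.
Tool frame: the origin (TCP) lies midway between the tips of the shut fingers; the grasp point (between the pads) lies 19 mm behind it; z points along the fingers, y is the line along which they close (so a half turn about z gives the same grasp; the last joint's range is limited). The gripper opens to 91 mm and grips with 3 to 60 N. Pads are 32 mm wide; open, the fingers measure 118 mm over their backs; the gripper's body (76 mm by 178 mm) begins 60 mm behind the grasp point.
Start: joints at [65.203, 18.312, 89.639, -0, 72.044, -1.146], TCP at [230.68, 526.716, 213.976] pointing down, gripper open.
Joint ranges: [-177.97, 177.97], [-48.28, 115.42], [12.27, 149.76], [-77.06, 257.06], [2.81, 150.46], [-146.56, 146.56]. Speed limits (degrees/s): [147.25, 147.25, 180, 180, 180, 180].

INTERFACE

Orientations are given as [roll, pitch, yaw] about the fixed x, y, z axes, in that order (R = Rz(yaw) Ry(pitch) Rx(roll)).
In Python, from workcell import state, grab_frame, camera_model, workorder gives the robot as it stands.
- The arm moves only by the tool carry_out, never from a script. Its argument "commands" is a list of rows, each a list of 7 numbers: the turn, a rotation vector about the tool's x, y, z in degrees, then the shift along the tool's x, y, z in mm, then the opening, from -1 (shut) to 1 (fully open). In form: [[ax, ay, az, dx, dy, dz, hand], ...]. A call has 1 to 20 rows; each row is the pose to reach, as a shift and turn from the pose commanded when the call began, along the tool's axes at that moment; what a row does not reach only later rows make up. A row lasts 1/10 s, in which the tool goes at most 50 mm and 8.59 degrees, less where a joint would pass 70% of its speed; a pose out of reach is approached as far as the arm can. A call with a gripper value outside its range is refused whole. The fingers move at their own pace and stop on an object; "force" is the grip in N (left out, the last holds). Time passes only in rows, so rows that repeat a pose let the fingers close. It gives the time, the measured TCP pose, the force, the opening and the grip force at its end, in the units of the state.
- state(): the state, without advancing time (a new reading comes with each control period).
- grab_frame(name): name is "scene" or "top" or "wrist"; returns the picture (384x512x3 uint8, red, green, blue); there is no depth.
- camera_model(name): a dict with "fx", "fy", "cx", "cy" (pixels), "origin" and "rotation" of the camera in the world; the wrist camera has in their place "mount" (4x4, takes a point from camera to tool coordinates, whose origin is the TCP and whose axes are the flange's). Camera axes: x right, y up, looking along -z (the intrinsics and any distortion apply to the point x, -y, -z); pixel columns grow to the right and rows downward; lengths in mm; the calibration is good to about 2 mm. The wrist camera is an equidistant fisheye: a pixel r from the principal point sees the ray r / f radians off the axis. A picture is of the moment at which its call begins: read the wrist's pose just before it. camera_model takes no time and is no camera call.
- workorder.job_done(): hands the job in; it is judged then, once.
The state is a dict: "time_s": time; "qpos": joint angles; "qvel": joint speeds; "effort": joint torques, N m; "ee_pos": TCP position; "ee_rot": TCP orientation; "force": force on the tool from outside, world axes, zero at the start; "torque": the same for the moment, N m; "gripper_width": finger opening in mm; "gripper_force": force on a finger pad.
Only numpy, scipy, OpenCV 4.12 (cv2) and the standard library are available. Lean on these libraries where they do the work, as an engineer would, in place of code of your own. Each camera call takes 0.05 s, during which the arm holds its last target. There are 200 camera calls.

TASK

Set up a hardness test of the hub bolt: lay the blued steel anvil insert flat and fully home in the pocket of the grey tester's stage, then pick up the yellow and black code reader and aim it squarely at the code on the head of the stainless bolt, its window about 100 mm from the code, and hold it still there for two seconds. Stand the reader back upright in the middle of its dock, and then press the red button fully down and let it come up. Do not drop the insert or the reader, do not touch the bolt or its rest with the reader, and leave everything else where it stands.

Things in the scene. Friction and masses are not known exactly. Their poses are not given: they have to be found in the camera images.
- tester: Grey hardness tester, fixed. Base 340 (x) x 260 x 45 mm; origin: centre of its underside, z up, front is -x. A housing 345 mm high stands behind x = +35 mm, with a test head reaching forward to x = -20 mm, 215 to 315 mm above the table, and an indenter at x = 5 mm under it. The stage and the red button are on the front part, clear of the head.
- stage: Steel stage on the tester's base with an open-topped rectangular pocket 84 (x) x 60 (y) mm, 10 mm deep, walls 10 mm thick. Origin: centre of the pocket floor (50 mm above the table, rim at 60 mm); axes parallel to the tester's. Lies at x = -105, y = +35 mm in the tester's frame.
- insert: Loose blued steel anvil insert, 0.5 to 0.9 kg: plate 80 (x) x 56 (y) x 12 mm with a centred rib 60 (x) x 30 (y) x 18 mm on it, 30 mm high overall. Origin: centre of its underside, z up. Fits the pocket, long side along long side, either way round, with 2 mm to spare on each side. Easily gripped across the rib's 30 mm; the rib stays above the pocket.
- reader: Loose code reader, 0.2 to 0.45 kg, 145 mm tall, stands nose down. Yellow head 70 (x) x 56 (y) x 40 mm at the bottom, neck 52 x 46 mm up to 56 mm, then a black handle 42 (x) x 34 (y) mm with an orange trigger on its +x side. Origin: centre of the underside, the reading window; z runs up the handle; it looks along -z. Its turn about z does not matter.
- dock: Flat square black dock pad with a blue top, fixed, 130 x 130 mm, 12 mm high, no rim. Origin: centre of its underside, on the table; the reader stands on its top, at z = 12 mm. Any heading of the reader is good.
- bolt: Stainless hub bolt clamped in an inclined blue rest, 125 mm long, 30 mm shank, 62 mm flange, hex head 46 mm across flats. Origin: centre of its lower end; z runs along the bolt to the head, up and 35 degrees from vertical. It carries a black and white square code on the head.
- code (a point): Centre of the 30 mm square code on the end face of the stainless bolt's head, 125 mm up the bolt's z, about 132 mm above the table. The code faces along the bolt's +z, square to it.
- rest: Blue inclined rest that holds the stainless bolt, fixed: foot 140 (x) x 100 (y) x 12 mm. Origin: centre of its underside; the bolt leans to its -x.
- dark_rest: The same blue rest holding a blackened bolt without a code; a bystander, fixed. Origin: centre of its underside. Its bolt leans to -x and is as high as the other.
- start_button (a joint): Red push button, 34 mm across, on a black housing on the tester's base beside the stage, pressed straight down: 0 when up, 0.006 m when fully down; springs back by itself; about 5 N to press fully.
- start_button_top (a point): Centre of the red button's top face, about 67 mm above the table when up; moves down with it. At x = -115, y = -85 mm in the tester's frame.
- brass_block: Loose brass calibration block, 75 x 50 x 20 mm, a bystander. Origin: centre of its underside.
- ring_gauge: Loose steel ring gauge lying flat, 84 mm outside, 24 mm high, a bystander. Origin: centre of its underside.
- marker_bottle: Loose small blue bottle, 44 mm across, 90 mm high, a bystander. Origin: centre of its underside.
- torque_wrench: Loose wrench lying on the table, 200 mm long, a bystander. Its handle is to its -x.
Mind the look-alikes: they are no part of the job. Of the things that look like the insert, take the one that is farthest to the robot's left at the start.

How it is judged (in metres and radians):
On the way, in this order (a step that is already met when the one before it is completed fails the run):
1. the insert lies home and square in the stage's pocket, let go (z of insert in the frame of stage between -0.003 and 0.003 m and x of insert in the frame of stage between -0.005 and 0.005 m and y of insert in the frame of stage between -0.005 and 0.005 m and angle between the x axis of insert and the x axis of stage, either way round below 0.09 rad and angle between insert's own z axis and vertical below 0.04 rad and contact force between insert and the fingers below 0.1 N), for 0.3 s.
2. the reader is aimed at the code: the code within 15 mm of the reader's axis, 70 to 130 mm before its window, the reader within 12 degrees of square to it, held still for 1.2 s (x of code in the frame of reader between -0.015 and 0.015 m and y of code in the frame of reader between -0.015 and 0.015 m and z of code in the frame of reader between -0.13 and -0.07 m and angle between the z axis of reader and the z axis of bolt, either way round below 0.21 rad and linear speed of reader below 0.02 m/s and angular speed of reader below 0.15 rad/s), for 1.2 s.
3. the reader stands upright on its dock, let go (angle between reader's own z axis and vertical below 0.06 rad and horizontal distance between reader and dock below 0.025 m and z of reader in the frame of dock between 0.008 and 0.016 m and linear speed of reader below 0.02 m/s and contact force between reader and the fingers below 0.1 N), for 0.2 s.
4. the red button is pressed fully down (value of joint start_button above 0.0045 m), for 0.05 s.
At the end, for the whole second after the job is handed in: The insert lies at rest in the pocket, within 3 mm of its floor, 5 mm of its centre each way and 5 degrees of square; the reader stands at rest, upright within 3 degrees, on its dock with its centre within 25 mm of the dock's; the button is up again (under 2 mm); both are released (all of step 1 and all of step 3 and linear speed of insert below 0.02 m/s and value of joint start_button below 0.002 m); the robot touches nothing.
It fails at once if the insert is let fall: more than 12 mm above the level of the pocket floor with nothing touching it (z of insert in the frame of stage above 0.012 m and contact force between insert and anything else below 0.05 N).
It fails at once if the reader is let fall: more than 25 mm above the table with nothing touching it (height (world z) of reader above 0.025 m and contact force between reader and anything else below 0.05 N).
It fails at once if the reader touches the bolt or its rest (contact force between reader and rest above 0.5 N).
It fails at once if the brass block, ring gauge, blue bottle or wrench is moved more than 20 mm (distance of any of brass_block, ring_gauge, marker_bottle, torque_wrench from where it was at the start of the episode above 0.02 m).
It also fails if it takes over 72 s, if anything falls off the work surface, if the arm or the gripper's body presses on something with over 40 N, if the wrist force passes 120 N, or if a joint passes its speed limit or range.

## Working session

There is one attempt and no reset: what is moved stays moved. The work goes in short steps, Python scripts to look and compute and a tool call to move; the robot and the scene stay as the last step left them, time stands still between calls to the robot, and variables do not carry over. Pictures are saved under pics/ and viewed, at most 10 in all, crops included, and the job is handed in when it is done.

Besides the shell and the picture viewer there is one more tool, called after ">>>" as name(argument=value, ...) on one line, values as JSON. carry_out: Moves the arm, as the interface text tells. Its arguments: {"type":"object","properties":{"commands":{"type":"array"},"force":{"type":"number"}},"required":["commands"]}

```bash
mkdir -p pics; ls; python3 - <<'E'
from workcell import state, grab_frame, camera_model
import cv2,json
for n in ["scene","top"]:
    im=grab_frame(n); cv2.imwrite(f"pics/{n}0.png",im[:,:,::-1]); print(n,{k:(v.tolist() if hasattr(v,'tolist') else v) for k,v in camera_model(n).items()})
    im=cv2.resize(im,(800,600),interpolation=cv2.INTER_CUBIC);cv2.imwrite(f"pics/{n}0b.png",im[:,:,::-1])
print(camera_model("wrist")); s=state(); print(s)
E
```

```text
pics
scene {'fx': 397.8202092017883, 'fy': 397.8202092017883, 'cx': 251.79554551395043, 'cy': 194.10522039797578, 'origin': [1200.4134916381527, -305.74433538769654, 1107.8017673449324], 'rotation': [36.33042896919807, -0.857081471182123, 72.0515579483394]}
top {'fx': 499.64034322700843, 'fy': 499.64034322700843, 'cx': 255.4071587475662, 'cy': 184.31464865424286, 'origin': [324.3196239552454, -37.0222788619098, 1664.9399415562823], 'rotation': [6.901567109607172, -0.301985556138719, -90.20469355688479]}
{'fx': 297.3186396354542, 'fy': 297.3186396354542, 'cx': 255.20346456747762, 'cy': 193.7645481687473, 'mount': array([[-6.44604240e-04,  9.66882880e-01,  2.55219671e-01,
         7.24293152e+01],
       [ 9.99999499e-01,  4.27710086e-04,  9.05331299e-04,
        -7.59321586e-01],
       [ 7.66189306e-04,  2.55220127e-01, -9.66882671e-01,
        -1.70294994e+02],
       [ 0.00000000e+00,  0.00000000e+00,  0.00000000e+00,
         1.00000000e+00]])}
{'time_s': 0.1, 'qpos': array([ 6.52033905e+01,  1.83470568e+01,  8.96994190e+01,  6.89260588e-04,
        7.20439228e+01, -1.14515394e+00]), 'qvel': array([ 0.02806175, -0.12296341, -0.19737881,  0.00895216, -0.12838554,
       -0.0331372 ]), 'effort': array([-2.99564199e-04, -4.13335419e+01, -2.32507914e+01,  7.29903323e-02,
        4.22270014e-02, -5.37204585e-05]), 'ee_pos': array([230.47253826, 526.29518895, 213.21357135]), 'ee_rot': array([-1.79909633e+02, -2.46187188e-03,  1.56348329e+02]), 'force': array([-0.39997444,  0.54450131,  0.04674611]), 'torque': array([0.00217951, 0.02270364, 0.01865918]), 'gripper_force': 0.0, 'gripper_width': 91.17031378287422}
```

View pics/top0b.png

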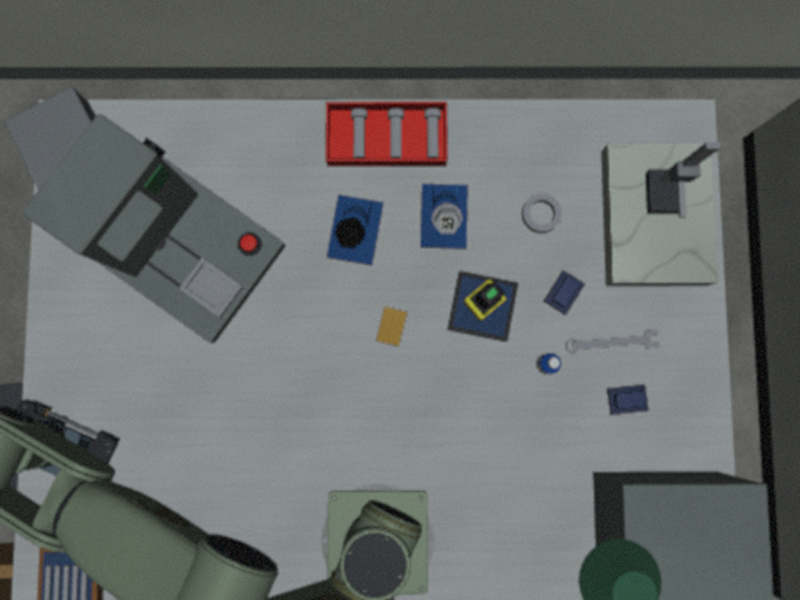

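View pics/scene0b.png

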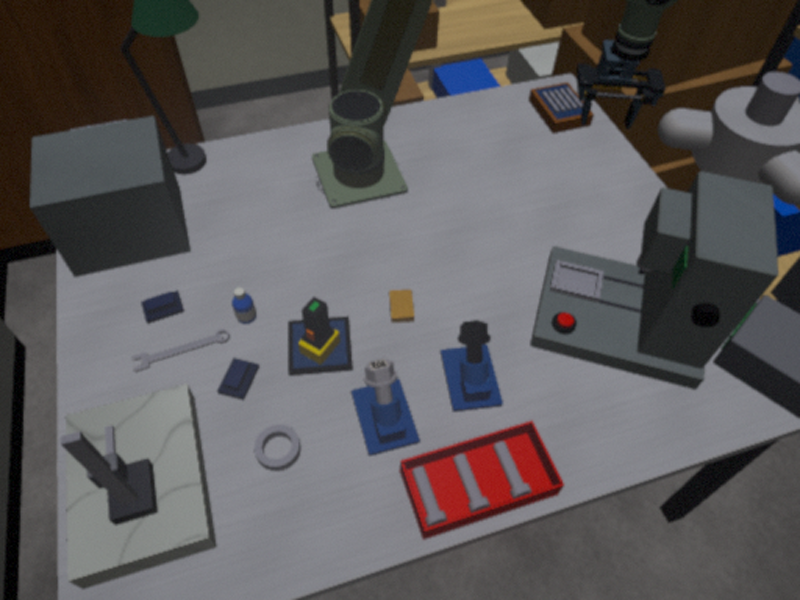

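The two insert look-alikes are at top-view pixels (565,292) and (628,400), enlarged ×1.5625. In this view left is +y, so the one at (565,292) is farther left and is the insert. The other things, in the same pixels:
- Stage pocket: (210,287)
- Red button: (248,243)
- Reader on its dock: (487,300)
- Stainless bolt with the code: (447,218)
- Dark bolt: (350,232)

Next I'll enlarge these in one mosaic.

```bash
cat > h.py <<'E'
import numpy as np, cv2
from scipy.spatial.transform import Rotation as R
from workcell import state, grab_frame, camera_model
def rot(r): return R.from_euler('xyz',r,degrees=True).as_matrix()
def cam(n,s=None):
    m=camera_model(n)
    if n=="wrist":
        T=np.array(m['mount']); Rt=rot(s['ee_rot']); return m,Rt@T[:3,:3],Rt@T[:3,3]+s['ee_pos']
    return m,rot(m['rotation']),np.array(m['origin'])
def ray(n,px,s=None):
    m,Rc,o=cam(n,s); u=np.array([(px[0]-m['cx'])/m['fx'],(px[1]-m['cy'])/m['fy']])
    if n=="wrist":
        t=np.linalg.norm(u); d=np.array([*(u/max(t,1e-9)*np.sin(t)),np.cos(t)])
    else: d=np.array([*u,1])
    return o,Rc@(d*[1,-1,-1])
def atz(n,px,z,s=None):
    o,d=ray(n,px,s); return o+d*(z-o[2])/d[2]
def proj(n,P,s=None):
    m,Rc,o=cam(n,s); c=(Rc.T@(np.asarray(P,float)-o))*[1,-1,-1]
    if n=="wrist":
        r=np.linalg.norm(c[:2]); t=np.arctan2(r,c[2]); u=c[:2]/r*t
    else: u=c[:2]/c[2]
    return np.array([u[0]*m['fx']+m['cx'],u[1]*m['fy']+m['cy']])
def crop(im,x0,y0,w,h,k,step=10):
    c=cv2.resize(im[y0:y0+h,x0:x0+w],None,fx=k,fy=k,interpolation=cv2.INTER_CUBIC)[:,:,::-1].copy()
    for x in range(x0-x0%step+step,x0+w,step):
        cv2.line(c,(int((x+.5-x0)*k),0),(int((x+.5-x0)*k),8),(0,0,255),1); cv2.putText(c,str(x),(int((x-x0)*k)-10,20),0,.38,(0,0,255),1)
    for y in range(y0-y0%step+step,y0+h,step):
        cv2.line(c,(0,int((y+.5-y0)*k)),(8,int((y+.5-y0)*k)),(0,0,255),1); cv2.putText(c,str(y),(10,int((y+.5-y0)*k)+4),0,.38,(0,0,255),1)
    return c
def mosaic(name,cs): cv2.imwrite(name,np.vstack([np.hstack(cs[:2]),np.hstack(cs[2:])]) if len(cs)>2 else np.hstack(cs))
E
python3 - <<'E'
from h import *
im=cv2.imread('pics/top0.png')[:,:,::-1]
mosaic('pics/m1.png',[crop(im,335,165,66,50,6),crop(im,283,168,66,50,6),crop(im,255,112,66,50,6),crop(im,108,145,80,60,5)])
f=1/1.5625
for n,p,z in [("insert",(565,292),30),("other",(628,400),30),("reader",(487,300),12),("code",(447,220),132),("stage",(210,287),60),("button",(248,243),67),("bottle",(549,363),45),("brass",(392,326),20),("ring",(541,213),24)]:
    print(n,atz("top",np.array(p)*f,z).round())
E
```

```text
Traceback (most recent call last):
  File "h.py", line 31, in mosaic
    def mosaic(name,cs): cv2.imwrite(name,np.vstack([np.hstack(cs[:2]),np.hstack(cs[2:])]) if len(cs)>2 else np.hstack(cs))
                                          ~~~~~~~~~^^^^^^^^^^^^^^^^^^^^^^^^^^^^^^^^^^^^^^^
ValueError: all the input array dimensions except for the concatenation axis must match exactly, but along dimension 1, the array at index 0 has size 792 and the array at index 1 has size 796
```

```bash
python3 - <<'E'
from h import *
im=cv2.imread('pics/top0.png')[:,:,::-1]
R_=lambda c:cv2.resize(c,(396,300))
mosaic('pics/m1.png',[crop(im,335,165,66,50,6),crop(im,283,168,66,50,6),crop(im,255,112,66,50,6),R_(crop(im,108,145,79,60,5))])
f=1/1.5625
for n,p,z in [("insert",(565,292),30),("other",(628,400),30),("reader",(487,300),12),("code",(447,220),132),("stage",(210,287),60),("button",(248,243),67),("bottle",(549,363),45),("brass",(392,326),20),("ring",(541,213),24)]:
    print(n,atz("top",np.array(p)*f,z).round())
E
```

```text
insert [ 513. -397.   30.]
other [ 286. -521.   30.]
reader [ 498. -234.   12.]
code [ 647. -142.  132.]
stage [522. 345.  60.]
button [613. 267.  67.]
bottle [ 363. -356.   45.]
brass [443. -31.  20.]
ring [ 684. -351.   24.]
```

View pics/m1.png

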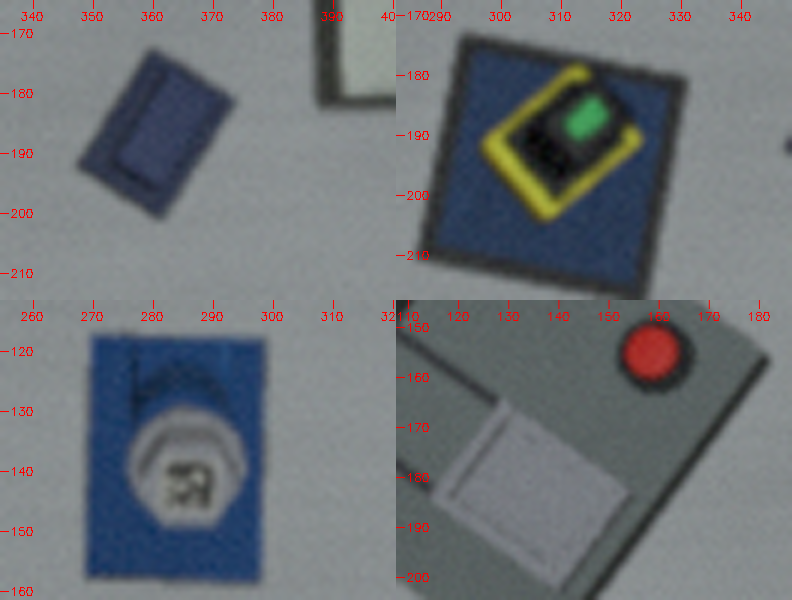

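The crop confirms the choices: the left-most blued insert is centred near native pixel (361,187) and has plate and rib. The reader stands on its dock near (305,190). The code sits near (286,142) on the stainless head, and the stage rim and red button are clear. Now I'll fit poses from the corners.

```bash
cat >> h.py <<'E'
from scipy.optimize import least_squares
def fit(n,px,obj,yaw0,s=None):
    """planar fit x,y,yaw: object points obj (Nx3, world heights) to pixels"""
    px=np.array(px,float); obj=np.array(obj,float)
    c=np.mean([atz(n,p,o[2],s)[:2] for p,o in zip(px,obj)],0)
    def T(v): 
        a=np.radians(v[2]); return np.c_[obj[:,0]*np.cos(a)-obj[:,1]*np.sin(a)+v[0],obj[:,0]*np.sin(a)+obj[:,1]*np.cos(a)+v[1],obj[:,2]]
    r=least_squares(lambda v:np.ravel([proj(n,P,s)-p for P,p in zip(T(v),px)]),[*c,yaw0])
    return r.x.round(1),np.abs(r.fun).max().round(2)
def rect(a,b,z): return [[a/2,b/2,z],[-a/2,b/2,z],[-a/2,-b/2,z],[a/2,-b/2,z]]
def rel(p,rpy,s=None):
    s=s or state(); R0=rot(s['ee_rot'])
    print('turn',R.from_matrix(R0.T@rot(rpy)).as_rotvec(degrees=True).round(1),'shift',(R0.T@(np.array(p)-s['ee_pos'])).round(1))
E
python3 - <<'E'
from h import *
C=lambda x0,y0,k,l:[(x0+x/k-.5,y0+y/k-.5) for x,y in l]
# order: (+x+y),(-x+y),(-x-y),(+x-y)
t=C(335,165,6,[(160,221),(78,163),(153,48),(236,101)])
# axis x along world -33: image right/up -> +x end ; +y = world 57deg => left/up
print('insert',fit('top',C(335,165,6,[(153,48),(78,163),(160,221),(236,101)]),rect(80,56,12),-33))
k=5*396/395
print('stage',fit('top',C(108,145,k,[(36,197),(164,290),(239,192),(109,98)]),rect(104,80,60),55))
print('button',atz('top',C(108,145,k,[(651-396,353-300)])[0],67))
print('dock',fit('top',C(283,168,6,[(69,37),(26,262),(249,298),(290,80)]),rect(130,130,12),10))
print('reader',fit('top',C(283,168,6,[(181,68),(90,135),(156,207),(246,138)]),rect(70,56,52),-45))
print('rest',fit('top',C(255,112,6,[(90,336-300),(86,280),(260,283),(267,38)]),rect(140,100,12),0))
print('code',atz('top',C(255,112,6,[(188,185)])[0],132))
E
```

```text
insert (array([ 515.4, -397.3,  -34.1]), np.float64(0.4))
stage (array([523.3, 343.6,  54.2]), np.float64(0.28))
button [614.09832816 268.03812641  67.        ]
dock (array([ 486. , -224.3,  -11. ]), np.float64(1.32))
reader (array([ 499.4, -225.3,  -51.3]), np.float64(1.88))
rest (array([ 681.6, -142.7,   -1.6]), np.float64(0.5))
code [ 641.63825426 -141.26755911  132.        ]
```

```bash
python3 - <<'E'
from h import *
rel((430,60,330),(180,0,150)); rel((515,-397,200),(180,0,146))
E
```

```text
turn [-0.1  0.   6.3] shift [-369.8 -347.3 -116.3]
turn [-0.1  0.  10.3] shift [-631.  -731.6   14.3]
```

>>> carry_out(commands=[[0, 0, 1, -35, -33, -45, 1], [0, 0, 2, -70, -66, -80, 1], [0, 0, 3, -105, -99, -116, 1], [0, 0, 6, -370, -347, -116, 1], [0, 0, 6, -370, -347, -116, 1], [0, 0, 6, -370, -347, -116, 1], [0, 0, 6, -370, -347, -116, 1], [0, 0, 6, -370, -347, -116, 1], [0, 0, 6, -370, -347, -116, 1], [0, 0, 6, -370, -347, -116, 1], [0, 0, 10, -631, -732, 14, 1], [0, 0, 10, -631, -732, 14, 1], [0, 0, 10, -631, -732, 14, 1], [0, 0, 10, -631, -732, 14, 1], [0, 0, 10, -631, -732, 14, 1], [0, 0, 10, -631, -732, 14, 1], [0, 0, 10, -631, -732, 14, 1], [0, 0, 10, -631, -732, 14, 1], [0, 0, 10, -631, -732, 14, 1], [0, 0, 10, -631, -732, 14, 1]])

```text
time_s: 2.1
ee_pos: [510.6, -378.1, 204.2]
ee_rot: [180.0, -0.1, 146.3]
force: [1.3, 0.9, -1.0]
gripper_width: 90.8
gripper_force: 0.0
```

```bash
python3 - <<'E'
from h import *
for i in range(2):
    s=state(); im=grab_frame('wrist')
print(s['ee_pos'],s['ee_rot'],s['qvel'].round(1))
cv2.imwrite('pics/w1.png',im[:,:,::-1])
p=proj('wrist',(515.4,-397.3,12),s);print(p, s['time_s'])
x,y=int(p[0])-75,int(p[1])-56
x=max(x,0);y=max(y,0)
cv2.imwrite('pics/w1c.png',crop(im,x,y,150,112,5,10))
E
```

```text
[ 511.06797853 -385.33128713  200.65066352] [-1.79737216e+02  2.60766384e-02  1.46158841e+02] [ 2.7 -3.   6.5  1.9  3.4  5.7]
[250.78337022 184.1267732 ] 2.15
```

View pics/w1c.png

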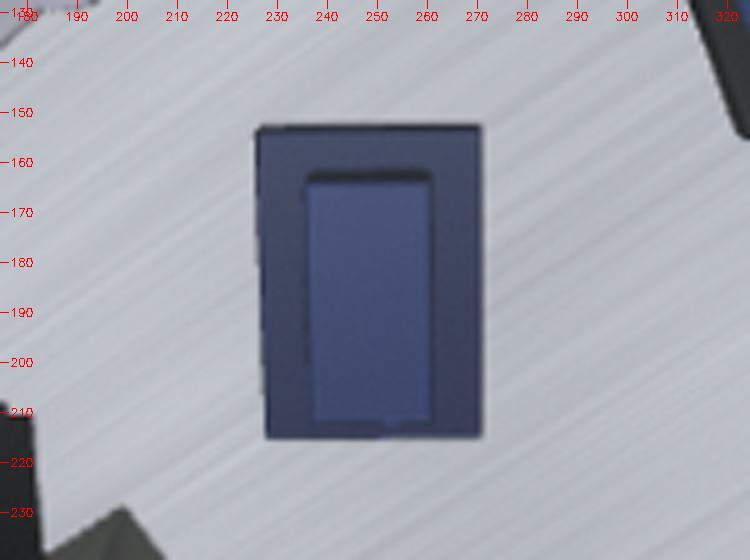

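The wrist crop shows the insert nearly square to the gripper. Its plate corners are at crop pixels (260,130), (481,126), (481,437) and (266,438), with the rib in the middle.

```bash
python3 - <<'E'
from h import *
C=lambda x0,y0,k,l:[(x0+x/k-.5,y0+y/k-.5) for x,y in l]
s=dict(ee_pos=np.array([511.068,-385.331,200.651]),ee_rot=np.array([-179.737,.026,146.159]))
print(fit('wrist',C(175,128,5,[(259,130),(265,438),(481,437),(481,126)]),rect(80,56,12),146,s))
print(fit('wrist',C(175,128,5,[(307,183),(314,422),(431,421),(431,183)]),rect(60,30,30),146,s))
E
```

```text
(array([ 514.7, -399.9,  146.5]), np.float64(0.92))
(array([ 515.1, -399.8,  146.6]), np.float64(0.83))
```

```bash
python3 - <<'E'
from h import *
rel((515,-399,60),(180,0,146.5));rel((515,-399,16),(180,0,146.5))
E
```

```text
turn [-0.1 -0.2 -0.4] shift [-14.5 -12.  141.2]
turn [-0.1 -0.2 -0.4] shift [-14.7 -11.9 185.2]
```

>>> carry_out(commands=[[0, 0, 0, -14.5, -12, 50, 1], [0, 0, 0, -14.5, -12, 100, 1], [0, 0, 0, -14.5, -12, 141, 1], [0, 0, 0, -14.5, -12, 141, 1], [0, 0, 0, -14.5, -12, 141, 1]])

```text
time_s: 2.7
ee_pos: [516.4, -393.8, 64.7]
ee_rot: [180.0, -0.0, 146.4]
force: [0.6, -0.3, 0.8]
gripper_width: 91.0
gripper_force: 0.0
```

```bash
python3 - <<'E'
from h import *
rel((515,-399,60),(180,0,146.5));rel((515,-399,16),(180,0,146.5))
E
```

```text
turn [ 0.  -0.  -0.1] shift [-1.7 -5.1  4.7]
turn [ 0.  -0.  -0.1] shift [-1.7 -5.1 48.7]
```

>>> carry_out(commands=[[0, 0, 0, 0, 0, 0, 1], [0, 0, 0, 0, 0, 0, 1], [0, 0, 0, 0, 0, 0, 1]])

```text
time_s: 3.0
ee_pos: [517.2, -394.9, 66.6]
ee_rot: [-180.0, 0.2, 146.4]
force: [0.2, -0.5, -0.4]
gripper_width: 91.4
gripper_force: 0.0
```

```bash
python3 - <<'E'
from h import *
rel((515,-399,60),(180,0,146.5));rel((515,-399,16),(180,0,146.5))
E
```

```text
turn [-0.   0.2 -0.1] shift [-0.4 -4.7  6.6]
turn [-0.   0.2 -0.1] shift [-0.2 -4.7 50.6]
```

>>> carry_out(commands=[[0, 0, 0, 0, -4.5, 25, 1], [0, 0, 0, 0, -4.5, 40, 1], [0, 0, 0, 0, -4.5, 47, 1], [0, 0, 0, 0, -4.5, 50, 1], [0, 0, 0, 0, -4.5, 50, 1], [0, 0, 0, 0, -4.5, 50, 1]])

```text
time_s: 3.6
ee_pos: [514.3, -398.5, 15.2]
ee_rot: [-180.0, 0.1, 146.3]
force: [0.3, -1.2, -0.5]
gripper_width: 91.2
gripper_force: 0.0
```

>>> carry_out(commands=[[0, 0, 0, 0, 0, 0, -1], [0, 0, 0, 0, 0, 0, -1], [0, 0, 0, 0, 0, 0, -1], [0, 0, 0, 0, 0, 0, -1], [0, 0, 0, 0, 0, 0, -1], [0, 0, 0, 0, 0, 0, -1], [0, 0, 0, 0, 0, 0, -1], [0, 0, 0, 0, 0, 0, -1]], force=40)

```text
time_s: 4.4
ee_pos: [513.7, -398.0, 14.2]
ee_rot: [180.0, -0.0, 146.3]
force: [0.9, 0.6, 0.7]
gripper_width: 30.1
gripper_force: 4.0
```

>>> carry_out(commands=[[0, 0, 0, 0, 0, 0, -1], [0, 0, 0, 0, 0, 0, -1], [0, 0, 0, 0, 0, 0, -1], [0, 0, 0, 0, 0, -5, -1], [0, 0, 0, 0, 0, -15, -1], [0, 0, 0, 0, 0, -35, -1], [0, 0, 0, 0, 0, -70, -1], [0, 0, 0, 0, 0, -115, -1], [0, 0, 0, 0, 0, -160, -1], [0, 0, 0, 0, 0, -200, -1], [0, 0, 0, 0, 0, -235, -1], [0, 0, 0, 0, 0, -235, -1], [0, 0, 0, 0, 0, -235, -1]], force=40)

```text
time_s: 5.7
ee_pos: [513.1, -397.6, 248.2]
ee_rot: [180.0, -0.1, 146.3]
force: [-1.0, 0.9, -8.6]
gripper_width: 29.4
gripper_force: 40.0
```

```bash
python3 - <<'E'
from h import *
print(state()['qpos'])
rel((420,0,260),(180,0,190)); rel((523,344,200),(180,0,234.5))
E
```

```text
[-3.87879026e+01  2.42362339e+01  7.55963958e+01  3.40429149e-03
  8.02521450e+01 -9.51383774e+01]
turn [  0.   -0.1 -43.7] shift [297.8 279.4 -11.3]
turn [  0.1  -0.1 -88.2] shift [402.6 622.8  48.9]
```

>>> carry_out(commands=[[0, 0, -3, 20, 19, -1, -1], [0, 0, -9, 60, 56, -2, -1], [0, 0, -14, 95, 89, -4, -1], [0, 0, -19, 130, 122, -5, -1], [0, 0, -24, 165, 155, -6, -1], [0, 0, -29, 200, 188, -7, -1], [0, 0, -35, 235, 220, -8, -1], [0, 0, -40, 268, 252, -10, -1], [0, 0, -44, 298, 282, -11, -1], [0, 0, -48, 312, 325, -11, -1], [0, 0, -53, 324, 365, -11, -1], [0, 0, -58, 336, 405, -11, -1], [0, 0, -64, 348, 445, -11, -1], [0, 0, -69, 360, 485, -11, -1], [0, 0, -74, 372, 525, -5, -1], [0, 0, -80, 385, 565, 5, -1], [0, 0, -85, 395, 598, 20, -1], [0, 0, -88, 402, 618, 40, -1], [0, 0, -88, 402.5, 623, 49, -1], [0, 0, -88, 402.5, 623, 49, -1]])

```text
time_s: 7.7
ee_pos: [521.6, 342.5, 195.1]
ee_rot: [179.8, -0.6, -125.6]
force: [-1.0, -0.9, -6.6]
gripper_width: 29.7
gripper_force: 40.0
```

>>> carry_out(commands=[[0, 0, 0, 0, 0, 0, -1], [0, 0, 0, 0, 0, 0, -1], [0, 0, 0, 0, 0, 0, -1], [0, 0, 0, 0, 0, 0, -1]])

```text
time_s: 8.1
ee_pos: [524.1, 343.1, 201.3]
ee_rot: [-180.0, 0.1, -125.7]
force: [0.7, 1.1, -6.9]
gripper_width: 29.5
gripper_force: 40.0
```

```bash
python3 - <<'E'
from h import *
s=state(); im=grab_frame('wrist')
print(s['ee_pos'],s['ee_rot'],s['time_s'],s['gripper_force'])
p=proj('wrist',(523,344,60),s);print(p)
x,y=max(int(p[0])-80,0),max(int(p[1])-60,0); print(x,y)
cv2.imwrite('pics/w2c.png',crop(im,x,y,160,120,5,10))
print(np.array([proj('wrist',(523.3+a*np.cos(.951)-b*np.sin(.951),343.6+a*np.sin(.951)+b*np.cos(.951),60),s) for a,b,_ in rect(84,60,0)]).round(1))
E
```

```text
[524.13197844 343.06512211 201.30881377] [-1.79965343e+02  8.36777334e-02 -1.25701715e+02] 8.1 39.95889186859131
[256.29342773 185.26779145]
176 125
[[282.8 221.7]
 [284.2 146.2]
 [227.2 146.4]
 [229.1 221.9]]
```

View pics/w2c.png

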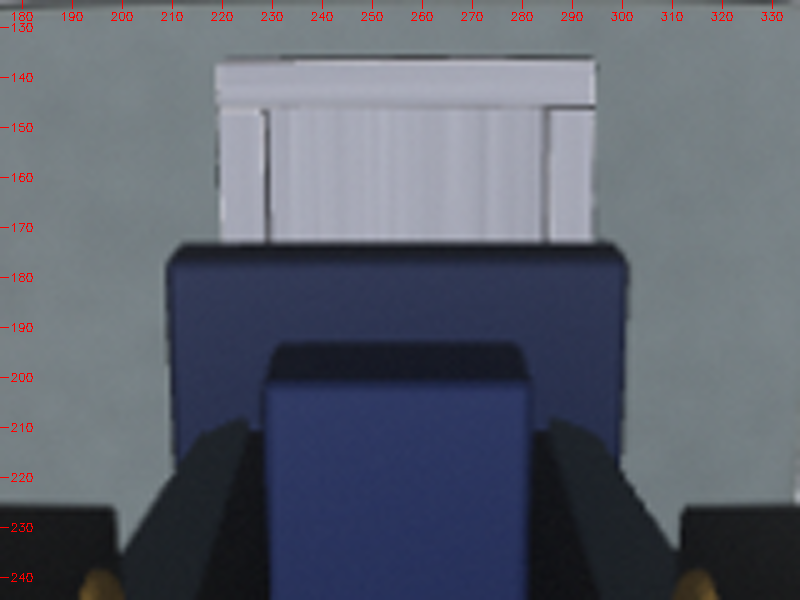

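The wrist view shows the stage's front rim with its outer corners at crop pixels (216,62) and (596,60), and the pocket corners at (265,106) and (548,106). The held insert's front edge runs from (172,265) to (625,265).

```bash
python3 - <<'E'
from h import *
C=lambda l:[(176+x/5-.5,125+y/5-.5) for x,y in l]
s=dict(ee_pos=np.array([524.13,343.07,201.31]),ee_rot=np.array([-179.965,.084,-125.70]))
z=201.31-14.7
print(fit('wrist',C([(216,62),(596,60),(265,106),(548,106)]),[[-52,-40,60],[-52,40,60],[-42,-30,60],[-42,30,60]],54,s))
print(fit('wrist',C([(172,265),(625,265),(267,381),(527,381)]),[[-40,-28,z+12],[-40,28,z+12],[-30,-15,z+30],[-30,15,z+30]],54,s))
E
```

```text
(array([522.1, 343.9,  54.5]), np.float64(0.26))
(array([525.3, 345.1,  54.2]), np.float64(1.68))
```

>>> carry_out(commands=[[0, 0, -0.3, 2.3, 1.6, 15, -1], [0, 0, -0.3, 2.3, 1.6, 45, -1], [0, 0, -0.3, 2.3, 1.6, 80, -1], [0, 0, -0.3, 2.3, 1.6, 108, -1], [0, 0, -0.3, 2.3, 1.6, 118, -1], [0, 0, -0.3, 2.3, 1.6, 120, -1], [0, 0, -0.3, 2.3, 1.6, 120, -1], [0, 0, -0.3, 2.3, 1.6, 120, -1], [0, 0, -0.3, 2.3, 1.6, 120, -1], [0, 0, -0.3, 2.3, 1.6, 120, -1]])

```text
time_s: 9.15
ee_pos: [521.8, 343.0, 81.4]
ee_rot: [-180.0, 0.1, -125.4]
force: [0.8, 0.4, -7.0]
gripper_width: 29.8
gripper_force: 40.0
```

```bash
python3 - <<'E'
from h import *
s=state(); im=grab_frame('wrist')
print(s['ee_pos'],s['ee_rot'],s['time_s'],s['force'])
p=proj('wrist',(523,344,60),s);print(p)
x,y=max(int(p[0])-80,0),max(int(p[1])-80,0); print(x,y)
cv2.imwrite('pics/w3c.png',crop(im,x,y,160,120,5,10))
E
```

```text
[521.75608042 342.97909806  81.39979825] [-1.79959192e+02  1.08585922e-01 -1.25350893e+02] 9.15 [ 0.75192148  0.35058941 -7.02325651]
[254.07399029 227.04405371]
174 147
```

View pics/w3c.png

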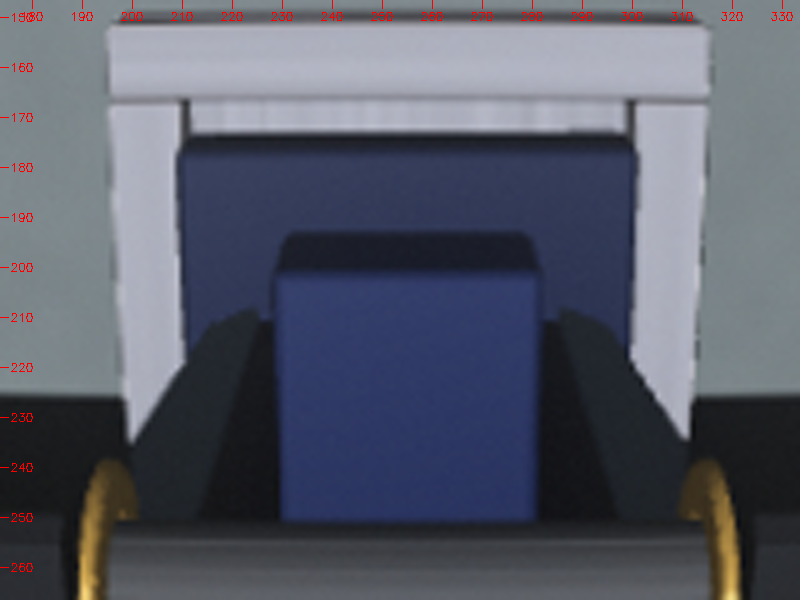

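Laterally the insert is centred over the pocket: its corners at x 180 and 636 match the pocket's 180 and 636. I'll check the fore-aft offset.

```bash
python3 - <<'E'
from h import *
C=lambda l:[(174+x/5-.5,147+y/5-.5) for x,y in l]
s=dict(ee_pos=np.array([521.76,342.98,81.4]),ee_rot=np.array([-179.96,.11,-125.35]))
st=fit('wrist',C([(108,27),(710,27),(180,101),(636,101)]),[[-52,-40,60],[-52,40,60],[-42,-30,60],[-42,30,60]],54,s);print(st)
for off in (14.7,19):
  z=81.4-off
  a=fit('wrist',C([(180,152),(636,152)]),[[-40,-28,z+12],[-40,28,z+12]],54,s)
  b=fit('wrist',C([(277,271),(538,271)]),[[-30,-15,z+30],[-30,15,z+30]],54,s)
  for q in (a,b):
    d=np.r_[st[0][:2]-q[0][:2],0]; print(off,q,'tool shift',(rot(s['ee_rot']).T@d).round(1))
E
```

```text
(array([522.3, 344.3,  54.6]), np.float64(0.9))
14.7 (array([522.9, 345.1,  54.6]), np.float64(1.21)) tool shift [ 1.  0. -0.]
14.7 (array([522.7, 344.8,  54.6]), np.float64(1.48)) tool shift [ 0.6  0.  -0. ]
19 (array([523.4, 345.8,  54.6]), np.float64(0.1)) tool shift [ 1.9  0.  -0. ]
19 (array([523.4, 345.8,  54.6]), np.float64(0.74)) tool shift [ 1.9  0.  -0. ]
```

>>> carry_out(commands=[[0, 0, 0, 1.3, 0, 3, -1], [0, 0, 0, 1.3, 0, 6, -1], [0, 0, 0, 1.3, 0, 9, -1], [0, 0, 0, 1.3, 0, 11, -1], [0, 0, 0, 1.3, 0, 12, -1], [0, 0, 0, 1.3, 0, 12, -1], [0, 0, 0, 1.3, 0, 12, -1]])

```text
time_s: 9.9
ee_pos: [520.6, 341.7, 68.3]
ee_rot: [-180.0, 0.0, -125.4]
force: [-0.7, -0.1, -7.8]
gripper_width: 29.8
gripper_force: 40.0
```

>>> carry_out(commands=[[0, 0, 0, 0, 0, 1, -1], [0, 0, 0, 0, 0, 2, -1], [0, 0, 0, 0, 0, 3, -1], [0, 0, 0, 0, 0, 3.5, -1], [0, 0, 0, 0, 0, 3.5, -1], [0, 0, 0, 0, 0, 3.5, -1]])

```text
time_s: 10.5
ee_pos: [520.5, 341.6, 64.8]
ee_rot: [180.0, 0.0, -125.4]
force: [0.4, 0.5, -8.1]
gripper_width: 29.7
gripper_force: 40.0
```

>>> carry_out(commands=[[0, 0, 0, 0, 0, 0.7, -1], [0, 0, 0, 0, 0, 1.4, -1], [0, 0, 0, 0, 0, 1.4, -1], [0, 0, 0, 0, 0, 1.4, -1]])

```text
time_s: 10.9
ee_pos: [520.7, 341.7, 64.2]
ee_rot: [-180.0, 0.0, -125.4]
force: [-1.0, -1.3, 0.2]
gripper_width: 29.6
gripper_force: 40.0
```

>>> carry_out(commands=[[0, 0, 0, 0, 0, 0, 0.2], [0, 0, 0, 0, 0, 0, 0.2], [0, 0, 0, 0, 0, 0, 0.2], [0, 0, 0, 0, 0, 0, 0.2], [0, 0, 0, 0, 0, 0, 0.2], [0, 0, 0, 0, 0, -10, 0.2], [0, 0, 0, 0, 0, -30, 0.2], [0, 0, 0, 0, 0, -65, 0.2], [0, 0, 0, 0, 0, -100, 0.2], [0, 0, 0, 0, 0, -125, 0.2], [0, 0, 0, 0, 0, -135, 0.2], [0, 0, 0, 0, 0, -135, 0.2], [0, 0, 0, 0, 0, -135, 0.2]])

```text
time_s: 12.2
ee_pos: [519.9, 341.2, 197.2]
ee_rot: [180.0, -0.1, -125.4]
force: [0.0, -0.9, -0.4]
gripper_width: 54.6
gripper_force: 0.0
```

```bash
python3 - <<'E'
from h import *
s=state(); im=grab_frame('wrist')
print(s['ee_pos'],s['ee_rot'],s['time_s'],s['force'],s['gripper_width'])
p=proj('wrist',(523,344,60),s);print(p)
x,y=int(p[0])-66,int(p[1])-50; print(x,y)
a=crop(im,x,y,132,100,6,10); cv2.imwrite('pics/w4c.png',a)
E
```

```text
[519.89699273 341.20000474 197.21978301] [ 1.79952831e+02 -1.06260653e-01 -1.25353342e+02] 12.2 [ 0.00732883 -0.89003914 -0.36646083] 54.647324639327536
[253.88633087 190.19486332]
187 140
```

View pics/w4c.png

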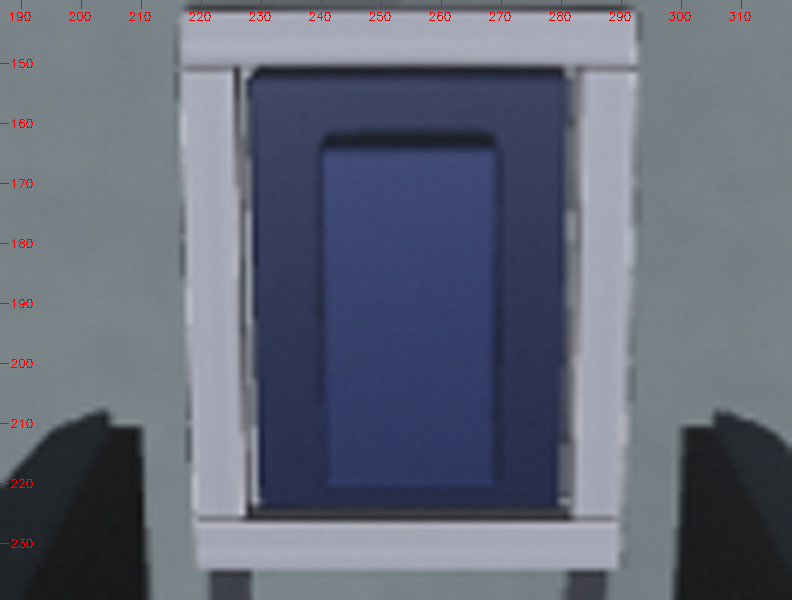

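The insert is seated in the pocket with an even gap all round. On to the reader.

```bash
python3 - <<'E'
from h import *
rel((430,60,310),(180,0,180)); rel((499,-228,310),(180,0,129))
E
```

```text
turn [-0.  -0.2 54.6] shift [ 281.5  -89.3 -112.6]
turn [-1.000e-01 -2.000e-01  1.056e+02] shift [ 476.5 -312.2 -112.4]
```

>>> carry_out(commands=[[0, 0, 6, 30, -10, -30, 1], [0, 0, 13, 65, -21, -60, 1], [0, 0, 21, 103, -33, -90, 1], [0, 0, 29, 145, -46, -112, 1], [0, 0, 37, 190, -60, -112, 1], [0, 0, 45, 236, -75, -112, 1], [0, 0, 54, 281, -90, -112, 1], [0, 0, 62, 311, -125, -112, 1], [0, 0, 70, 341, -160, -112, 1], [0, 0, 78, 372, -195, -112, 1], [0, 0, 86, 403, -230, -112, 1], [0, 0, 94, 434, -264, -112, 1], [0, 0, 101, 460, -294, -112, 1], [0, 0, 105.6, 476, -312, -112, 1], [0, 0, 105.6, 476, -312, -112, 1], [0, 0, 105.6, 476, -312, -112, 1], [0, 0, 105.6, 476, -312, -112, 1], [0, 0, 105.6, 476, -312, -112, 1]])

```text
time_s: 14.05
ee_pos: [499.4, -225.9, 310.3]
ee_rot: [180.0, -0.0, 129.2]
force: [-0.3, -0.3, -0.4]
gripper_width: 91.2
gripper_force: 0.0
```

```bash
python3 - <<'E'
from h import *
s=state(); im=grab_frame('wrist')
print(s['ee_pos'],s['ee_rot'],s['time_s'],s['force'],s['gripper_width'],s['qpos'].round())
p=proj('wrist',(495,-228,80),s);print(p)
x,y=int(p[0])-80,int(p[1])-60; print(x,y)
x=max(x,0);y=max(y,0)
a=crop(im,x,y,160,120,5,10); cv2.imwrite('pics/w5c.png',a)
cv2.imwrite('pics/w5.png',im[:,:,::-1])
E
```

```text
[ 499.36822822 -225.9271246   310.32627327] [ 1.79993385e+02 -3.12181351e-02  1.29159526e+02] 14.05 [-0.27380857 -0.3030867  -0.37708922] 91.23759323119914 [-26.  13.  83.   0.  84. -65.]
[252.70054726 169.06883688]
172 109
```

View pics/w5c.png

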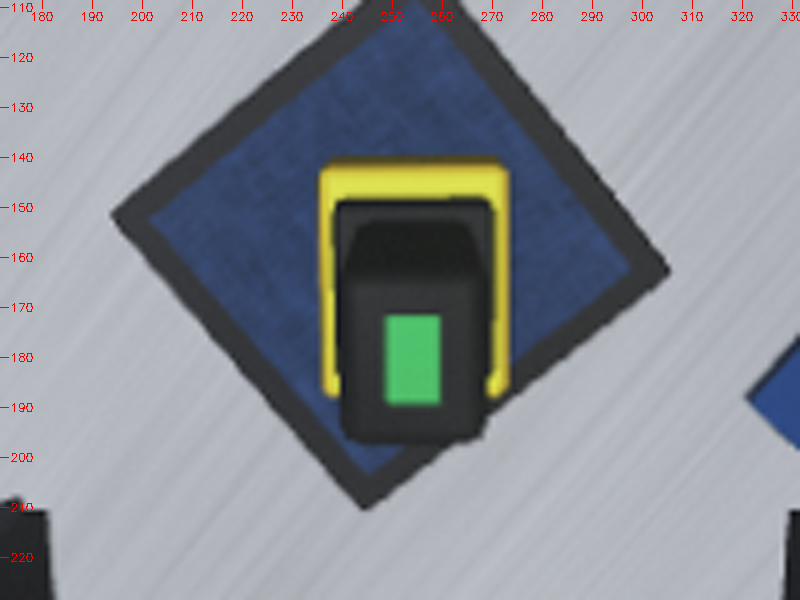

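The reader is nearly square to the gripper. Its handle top is at crop pixels (343,283) to (484,440), its head's front edge runs from (322,165) to (507,165), and the dock's corners are at (112,213), (670,270) and (364,508).

```bash
python3 - <<'E'
from h import *
C=lambda l:[(172+x/5-.5,109+y/5-.5) for x,y in l]
s=dict(ee_pos=np.array([499.37,-225.93,310.33]),ee_rot=np.array([179.993,-.031,129.16]))
print('handle',fit('wrist',C([(343,280),(345,441),(484,440),(485,279)]),rect(42,34,157),129,s))
print('head',fit('wrist',C([(322,168),(326,398),(507,396),(508,166)]),rect(70,56,52),129,s))
# dock: left, right, bottom corners -> world then label
print([atz('wrist',p,12,s).round() for p in C([(112,213),(670,270),(364,508)])])
L,Rr,B=[atz('wrist',p,12,s) for p in C([(112,213),(670,270),(364,508)])]
print('dock',(L+Rr)/2, np.linalg.norm(L-B),np.linalg.norm(Rr-B))
rel((495,-228,150),(180,0,129))
E
```

```text
handle (array([ 496.8, -226.2,  129.4]), np.float64(2.4))
head (array([ 496.5, -225.7,  129.6]), np.float64(0.88))
[array([ 410., -274.,   12.]), array([ 561., -176.,   12.]), array([ 535., -300.,   12.])]
dock [ 485.46992796 -224.79413658   12.        ] 127.22962917888138 127.1636131666059
turn [ 0.  -0.   0.2] shift [  1.2  -4.7 160.5]
```

```bash
python3 - <<'E'
from h import *
rel((496.7,-226,101),(180,0,129.5))
E
```

```text
turn [ 0.  -0.  -0.3] shift [  1.7  -2.2 209.5]
```

>>> carry_out(commands=[[0, 0, 0, 2, -2, 40, 1], [0, 0, 0, 2, -2, 85, 1], [0, 0, 0, 2, -2, 125, 1], [0, 0, 0, 2, -2, 160, 1], [0, 0, 0, 2, -2, 190, 1], [0, 0, 0, 2, -2, 205, 1], [0, 0, 0, 2, -2, 209, 1], [0, 0, 0, 2, -2, 209, 1], [0, 0, 0, 2, -2, 209, 1]])

```text
time_s: 15.0
ee_pos: [497.6, -227.0, 102.6]
ee_rot: [179.9, 0.1, 129.1]
force: [-1.0, -0.8, 0.0]
gripper_width: 91.0
gripper_force: 0.0
```

>>> carry_out(commands=[[0, 0, 0, 0, 0, 0, -1], [0, 0, 0, 0, 0, 0, -1], [0, 0, 0, 0, 0, 0, -1], [0, 0, 0, 0, 0, 0, -1], [0, 0, 0, 0, 0, 0, -1], [0, 0, 0, 0, 0, 0, -1], [0, 0, 0, 0, 0, 0, -1], [0, 0, 0, 0, 0, 0, -1], [0, 0, 0, 0, 0, 0, -1], [0, 0, 0, 0, 0, 0, -1], [0, 0, 0, 0, 0, 0, -1]], force=35)

```text
time_s: 16.1
ee_pos: [496.8, -226.8, 101.3]
ee_rot: [180.0, -0.0, 129.0]
force: [0.9, -0.0, -1.3]
gripper_width: 33.9
gripper_force: 35.0
```

```bash
cat > aim.py <<'E'
from h import *
code=np.array([641.6,-141.3,132]); n=rot((0,0,-1.6))@np.array([-np.sin(np.radians(35)),0,np.cos(np.radians(35))])
def aim(code,n,dist=100,zt=89.3,s=None):
    s=s or state(); R0=rot(s['ee_rot']); zr=-R0[:,2]
    ax=np.cross(zr,n); a=np.arcsin(min(1,np.linalg.norm(ax))); Rt=R.from_rotvec(ax/np.linalg.norm(ax)*a).as_matrix()
    return code+n*(dist+zt), R.from_matrix(Rt@R0).as_euler('xyz',degrees=True)
E
python3 - <<'E'
from aim import *
p,e=aim(code,n); print(p,e); rel(p,e); rel((500,-215,330),e); rel((500,-220,260),(180,0,129))
E
```

```text
[ 533.06431354 -138.26832377  287.06548198] [152.01923457  21.93909223 123.51672166]
turn [-26.5 -22.8  -0. ] shift [  45.9   84.  -185.8]
turn [-26.5 -22.8  -0. ] shift [   7.2   10.  -228.7]
turn [ 0. -0.  0.] shift [   3.3    6.8 -158.7]
```

>>> carry_out(commands=[[0, 0, 0, 0, 0, -5, -1], [0, 0, 0, 0, 0, -20, -1], [0, 0, 0, 0, 0, -50, -1], [0, 0, 0, 0, 0, -90, -1], [0, 0, 0, 2, 4, -130, -1], [-2, -2, 0, 4, 7, -165, -1], [-5, -4, 0, 7, 10, -195, -1], [-8, -7, 0, 7, 10, -215, -1], [-11.5, -10, 0, 7, 10, -229, -1], [-15, -13, 0, 7, 10, -229, -1], [-18.5, -16, 0, 7, 10, -229, -1], [-22, -19, 0, 7, 10, -229, -1], [-25, -21.5, 0, 7, 10, -229, -1], [-26.5, -22.8, 0, 13, 22, -222, -1], [-26.5, -22.8, 0, 23, 40, -211, -1], [-26.5, -22.8, 0, 34, 60, -200, -1], [-26.5, -22.8, 0, 41, 75, -191, -1], [-26.5, -22.8, 0, 45, 82, -187, -1], [-26.5, -22.8, 0, 46, 84, -186, -1], [-26.5, -22.8, 0, 46, 84, -186, -1]])

```text
time_s: 18.1
ee_pos: [532.9, -138.2, 287.4]
ee_rot: [152.1, 21.9, 123.6]
force: [-0.3, 0.0, -1.5]
gripper_width: 34.1
gripper_force: 35.0
```

```bash
python3 - <<'E'
from aim import *
for i in range(4): s=state(); im=grab_frame('wrist')
print(s['ee_pos'],s['ee_rot'],s['time_s'],s['qvel'].round(1),s['gripper_width'],s['gripper_force'],s['qpos'].round())
Rt=rot(s['ee_rot']); w=s['ee_pos']+Rt[:,2]*89.3
v=code-w; print('code in tool',(Rt.T@v).round(1),'angle',np.degrees(np.arccos(-Rt[:,2]@n)))
p=proj('wrist',code,s);print(p)
sc=grab_frame('scene'); q=proj('scene',code); t=grab_frame('top')
x,y=np.clip(int(p[0])-66,0,380),np.clip(int(p[1])-50,0,284); x2,y2=int(q[0])-40,int(q[1])-25; print(x,y,x2,y2,q)
cv2.imwrite('pics/a1.png',np.vstack([np.hstack([crop(im,x,y,132,100,3),crop(sc,x2,y2,66,50,6)]),np.hstack([crop(sc,int(q[0])-66,int(q[1])-75,132,100,3,20),crop(t,220,90,132,100,3,20)])]))
E
```

```text
[ 533.0774784  -138.95952061  287.94588168] [152.05517859  21.99241431 123.47707461] 18.25 [-0.2  0.   0.1  0.1  0.   0. ] 33.88402668836961 34.99806046485901 [-23.  -2. 112.  20.  38. -74.]
code in tool [  1.1   0.2 100.7] angle 0.08195947769649578
[256.50120592 174.63467749]
190 124 201 207 [241.11575181 232.37987291]
```

View pics/a1.png

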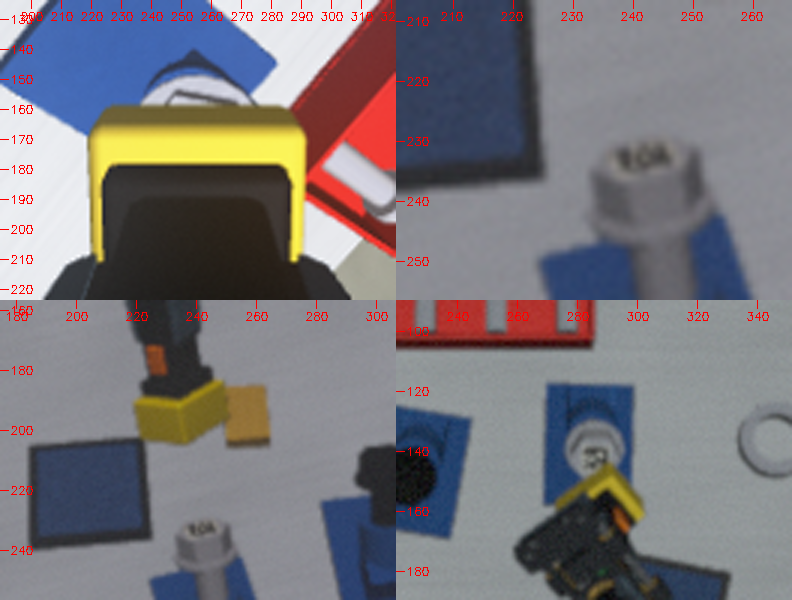

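The reader is held square to the code. The scene view puts the code at about (242.5,232.3) against a predicted (241.1,232.4), so it agrees to about 4 mm. The reader is clear of the bolt, so I'll hold here for over two seconds.

>>> carry_out(commands=[[0, 0, 0, 0, 0, 0, -1], [0, 0, 0, 0, 0, 0, -1], [0, 0, 0, 0, 0, 0, -1], [0, 0, 0, 0, 0, 0, -1], [0, 0, 0, 0, 0, 0, -1], [0, 0, 0, 0, 0, 0, -1], [0, 0, 0, 0, 0, 0, -1], [0, 0, 0, 0, 0, 0, -1], [0, 0, 0, 0, 0, 0, -1], [0, 0, 0, 0, 0, 0, -1], [0, 0, 0, 0, 0, 0, -1], [0, 0, 0, 0, 0, 0, -1], [0, 0, 0, 0, 0, 0, -1], [0, 0, 0, 0, 0, 0, -1], [0, 0, 0, 0, 0, 0, -1], [0, 0, 0, 0, 0, 0, -1], [0, 0, 0, 0, 0, 0, -1], [0, 0, 0, 0, 0, 0, -1], [0, 0, 0, 0, 0, 0, -1], [0, 0, 0, 0, 0, 0, -1]])

```text
time_s: 20.4
ee_pos: [533.0, -138.2, 287.4]
ee_rot: [152.1, 21.9, 123.5]
force: [-0.2, 0.4, -2.5]
gripper_width: 34.1
gripper_force: 35.0
```

>>> carry_out(commands=[[0, 0, 0, 0, 0, 0, -1], [0, 0, 0, 0, 0, 0, -1], [0, 0, 0, 0, 0, 0, -1], [0, 0, 0, 0, 0, 0, -1], [0, 0, 0, 0, 0, 0, -1]])

```text
time_s: 20.9
ee_pos: [533.0, -138.2, 287.4]
ee_rot: [152.1, 21.9, 123.5]
force: [0.3, 0.2, -1.7]
gripper_width: 34.3
gripper_force: 35.0
```

```bash
python3 - <<'E'
from aim import *
e=(180,0,129.1)
a=state()['ee_rot']
rel((495,-205,345),a); rel((486,-225,330),e); rel((486,-225,130),e); rel((486,-225,108),e)
E
```

```text
turn [0. 0. 0.] shift [-53.7 -41.6 -67.9]
turn [26.5 22.8 -0.1] shift [-58.9 -66.6 -60.4]
turn [26.5 22.8 -0.1] shift [  15.8 -153.5  103.5]
turn [26.5 22.8 -0.1] shift [  24.  -163.   121.5]
```

>>> carry_out(commands=[[0, 0, 0, -6, -5, -8, -1], [0, 0, 0, -18, -14, -23, -1], [0, 0, 0, -30, -23, -39, -1], [0, 0, 0, -44, -34, -56, -1], [2, 2, 0, -54, -42, -68, -1], [6, 5, 0, -55, -46, -67, -1], [10, 8.5, 0, -56, -50, -66, -1], [14, 12, 0, -57, -55, -64, -1], [18, 15.5, 0, -58, -60, -62, -1], [22, 19, 0, -59, -64, -61, -1], [25, 21.5, 0, -59, -66, -60, -1], [26.5, 22.8, 0, -59, -66.5, -60.5, -1], [26.5, 22.8, 0, -59, -66.5, -60.5, -1], [26.5, 22.8, 0, -59, -66.5, -60.5, -1], [26.5, 22.8, 0, -59, -66.5, -60.5, -1]])

```text
time_s: 22.4
ee_pos: [485.7, -225.2, 330.6]
ee_rot: [179.9, 0.1, 129.0]
force: [0.1, -0.2, -3.3]
gripper_width: 34.0
gripper_force: 35.0
```

```bash
python3 - <<'E'
from aim import *
s=state();print(s['ee_pos'],s['ee_rot'],s['gripper_width'])
rel((486,-225,108),(180,0,129.1))
E
```

```text
[ 485.72770754 -225.21106023  330.61230438] [1.79934549e+02 6.53300673e-02 1.29019578e+02] 34.008021773609215
turn [ 0.1  0.1 -0.1] shift [2.000e-01 1.000e-01 2.226e+02]
```

>>> carry_out(commands=[[0, 0, 0, 0, 0, 30, -1], [0, 0, 0, 0, 0, 70, -1], [0, 0, 0, 0, 0, 110, -1], [0, 0, 0, 0, 0, 150, -1], [0, 0, 0, 0, 0, 185, -1], [0, 0, 0, 0, 0, 208, -1], [0, 0, 0, 0, 0, 218, -1], [0, 0, 0, 0, 0, 222, -1], [0, 0, 0, 0, 0, 224, -1], [0, 0, 0, 0, 0, 226, -1], [0, 0, 0, 0, 0, 226, -1], [0, 0, 0, 0, 0, 226, -1]])

```text
time_s: 23.6
ee_pos: [486.5, -225.2, 104.9]
ee_rot: [180.0, 0.1, 129.1]
force: [0.1, -0.8, -1.7]
gripper_width: 34.0
gripper_force: 35.0
```

>>> carry_out(commands=[[0, 0, 0, 0, 0, 1, -1], [0, 0, 0, 0, 0, 2, -1], [0, 0, 0, 0, 0, 2.8, -1], [0, 0, 0, 0, 0, 2.8, -1], [0, 0, 0, 0, 0, 2.8, -1]])

```text
time_s: 24.1
ee_pos: [486.0, -225.0, 101.3]
ee_rot: [180.0, -0.0, 129.0]
force: [0.5, 0.6, -2.8]
gripper_width: 33.9
gripper_force: 35.0
```

>>> carry_out(commands=[[0, 0, 0, 0, 0, 0.5, -1], [0, 0, 0, 0, 0, 1, -1], [0, 0, 0, 0, 0, 1, -1], [0, 0, 0, 0, 0, 1, -1]])

```text
time_s: 24.5
ee_pos: [486.1, -225.0, 101.2]
ee_rot: [180.0, 0.0, 129.1]
force: [-2.3, 2.3, 5.6]
gripper_width: 33.7
gripper_force: 35.0
```

Contact with the dock is firm, so I'll release and rise.

>>> carry_out(commands=[[0, 0, 0, 0, 0, -0.5, 0.0], [0, 0, 0, 0, 0, -0.5, 0.6], [0, 0, 0, 0, 0, -0.5, 0.8], [0, 0, 0, 0, 0, -0.5, 0.8], [0, 0, 0, 0, 0, -0.5, 0.8], [0, 0, 0, 0, 0, -0.5, 0.8], [0, 0, 0, 0, 0, -0.5, 0.8], [0, 0, 0, 0, 0, -0.5, 0.8], [0, 0, 0, 0, 0, -15, 0.8], [0, 0, 0, 0, 0, -45, 0.8], [0, 0, 0, 0, 0, -85, 0.8], [0, 0, 0, 0, 0, -130, 0.8], [0, 0, 0, 0, 0, -175, 0.8], [0, 0, 0, 0, 0, -205, 0.8], [0, 0, 0, 0, 0, -215, 0.8], [0, 0, 0, 0, 0, -215, 0.8]])

```text
time_s: 26.1
ee_pos: [486.4, -225.2, 316.2]
ee_rot: [179.9, 0.1, 129.0]
force: [0.2, -0.3, -0.4]
gripper_width: 82.1
gripper_force: 0.0
```

```bash
python3 - <<'E'
from aim import *
t=grab_frame('top')
s=state();print(s['ee_pos'],s['gripper_width'],s['time_s'],s['qpos'].round())
rel((430,60,300),(180,0,180)); rel((614.5,267,150),(180,0,234.6))
w=grab_frame('wrist'); cv2.imwrite('pics/w6.png',w[:,:,::-1])
# handle green label / yellow blob and expectation
P=proj('wrist',(486,-225,157),s); print('handle top expected',P)
h=cv2.cvtColor(w,cv2.COLOR_RGB2HSV)
for n,lo,hi in [('green',(60,90,90),(85,255,255)),('yellow',(25,120,90),(33,255,255))]:
    m=cv2.inRange(h,lo,hi); x=cv2.findNonZero(m); print(n,cv2.boundingRect(x),cv2.moments(m)['m10']/cv2.moments(m)['m00'],cv2.moments(m)['m01']/cv2.moments(m)['m00'])
E
```

```text
[ 485.74108583 -224.84405626  314.39029269] 82.38401985012608 26.15 [-26.  12.  84.   0.  84. -65.]
turn [  0.   -0.1 -50.9] shift [256.3 136.2  14.6]
turn [ 0.000e+00 -1.000e-01 -1.055e+02] shift [300.7 409.9 164.6]
handle top expected [256.44834594 181.62880591]
green (250, 172, 12, 18) 255.52582159624413 180.4600938967136
yellow (237, 142, 38, 46) 255.2 156.92307692307693
```

>>> carry_out(commands=[[0, 0, -6, 30, 16, 2, -1], [0, 0, -13, 65, 34, 4, -1], [0, 0, -20, 100, 53, 6, -1], [0, 0, -27, 140, 74, 8, -1], [0, 0, -34, 180, 96, 10, -1], [0, 0, -42, 220, 117, 12, -1], [0, 0, -50, 256, 136, 14, -1], [0, 0, -58, 262, 175, 14, -1], [0, 0, -66, 269, 215, 14, -1], [0, 0, -74, 275, 255, 14, -1], [0, 0, -82, 282, 295, 14, -1], [0, 0, -90, 288, 335, 14, -1], [0, 0, -98, 294, 372, 30, -1], [0, 0, -103, 299, 400, 70, -1], [0, 0, -105.5, 301, 410, 115, -1], [0, 0, -105.5, 301, 410, 150, -1], [0, 0, -105.5, 301, 410, 164, -1], [0, 0, -105.5, 301, 410, 164, -1], [0, 0, -105.5, 301, 410, 164, -1], [0, 0, -105.5, 301, 410, 164, -1]])

```text
time_s: 28.2
ee_pos: [616.0, 267.3, 153.9]
ee_rot: [-179.9, 0.2, -125.5]
force: [0.5, 1.0, 0.0]
gripper_width: 0.3
gripper_force: 0.0
```

```bash
python3 - <<'E'
from h import *
s=state(); w=grab_frame('wrist'); cv2.imwrite('pics/w7.png',w[:,:,::-1])
print(s['ee_pos'],s['ee_rot'],s['gripper_width'],s['time_s'])
h=cv2.cvtColor(w,cv2.COLOR_RGB2HSV); m=cv2.inRange(h,(0,150,80),(8,255,255))|cv2.inRange(h,(172,150,80),(180,255,255))
n,_,st,c=cv2.connectedComponentsWithStats(m)
for i in range(1,n):
    if st[i,4]>60: print(st[i],c[i],atz('wrist',c[i],67,s).round(1))
print(proj('wrist',(614.5,267,67),s)); rel((614.5,267,72),(180,0,234.6))
E
```

```text
[616.00440516 267.32734665 153.85111771] [-179.8662837     0.21752257 -125.4672161 ] 0.25525387718397063 28.2
[  0  47  68 168 260] [ 37.90384615 133.75769231] [760.9  78.4  67. ]
[   0   91   47  138 2222] [ 17.89783978 162.1080108 ] [807.8  80.   67. ]
[ 238  178   37   36 1005] [256.08258706 195.08756219] [613.2 265.1  67. ]
[256.16211308 197.56681844]
turn [-0.1  0.2 -0.1] shift [ 1.4  1.2 81.9]
```

>>> carry_out(commands=[[0, 0, 0, 2, 1.3, 25, -1], [0, 0, 0, 2, 1.3, 55, -1], [0, 0, 0, 2, 1.3, 72, -1], [0, 0, 0, 2, 1.3, 80, -1], [0, 0, 0, 2, 1.3, 80, -1], [0, 0, 0, 2, 1.3, 80, -1]])

```text
time_s: 28.85
ee_pos: [613.6, 266.6, 73.0]
ee_rot: [-179.9, 0.1, -125.5]
force: [0.4, 0.6, -0.2]
gripper_width: 0.5
gripper_force: 0.0
```

>>> carry_out(commands=[[0, 0, 0, 0, 0, 3, -1], [0, 0, 0, 0, 0, 6, -1], [0, 0, 0, 0, 0, 8, -1], [0, 0, 0, 0, 0, 10, -1], [0, 0, 0, 0, 0, 11.5, -1], [0, 0, 0, 0, 0, 11.5, -1], [0, 0, 0, 0, 0, 11.5, -1]])

```text
time_s: 29.55
ee_pos: [613.4, 266.5, 61.3]
ee_rot: [-179.9, 0.1, -125.5]
force: [-0.2, 0.0, 7.5]
gripper_width: 0.3
gripper_force: 3.7
```

>>> carry_out(commands=[[0, 0, 0, 0, 0, 0.5, -1], [0, 0, 0, 0, 0, 1, -1], [0, 0, 0, 0, 0, 1, -1], [0, 0, 0, 0, 0, 1, -1]])

```text
time_s: 29.95
ee_pos: [613.5, 266.6, 61.2]
ee_rot: [-179.9, 0.1, -125.4]
force: [-1.7, -0.8, 11.9]
gripper_width: 0.7
gripper_force: 5.7
```

Force rose to 12 N with almost no further travel, so the button is at its stop. I'll retreat.

>>> carry_out(commands=[[0, 0, 0, 0, 0, -5, -1], [0, 0, 0, 0, 0, -20, -1], [0, 0, 0, 0, 0, -50, -1], [0, 0, 0, 0, 0, -80, -1], [0, 0, 0, 0, 0, -100, -1], [0, 0, 0, 0, 0, -110, -1], [0, 0, 0, 0, 0, -110, -1], [0, 0, 0, 0, 0, -110, -1], [0, 0, 0, 0, 0, -110, -1]])

```text
time_s: 30.85
ee_pos: [611.7, 265.8, 166.9]
ee_rot: [179.9, -0.2, -125.5]
force: [-0.6, 0.6, 0.2]
gripper_width: 0.4
gripper_force: 0.0
```

```bash
python3 - <<'E'
from h import *
w=grab_frame('wrist');t=grab_frame('top');sc=grab_frame('scene'); s=state(); print(s['ee_pos'],s['time_s'],s['force'])
f=cv2.resize(sc,(400,300)); 
cv2.imwrite('pics/end.png',np.vstack([np.hstack([w[:,:,::-1][42:342,56:456],f[:,:,::-1]]),np.hstack([crop(t,255,150,100,75,4,20),crop(sc,330,140,100,75,4,20)])]))
E
```

```text
[612.15197007 266.00768595 167.60529767] 31.0 [0.31896773 0.37566985 0.30163687]
```

View pics/end.png

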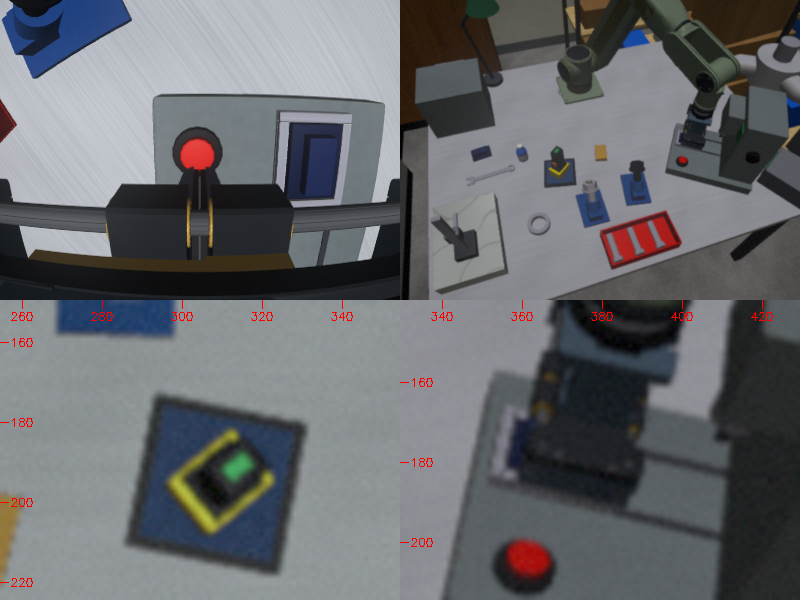

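The reader stands centred on its dock, the insert is in the pocket, the button is up and the gripper is clear of everything. I'm handing the job in.

```bash
python3 -c "
from workcell import workorder
print(workorder.job_done())"
```

```text
the job is handed in; nothing more can be done
None
```

The job is handed in at about 31 s of the 72 s allowed, but no verdict came back: the insert is home in the pocket, the code was aimed at squarely from about 100 mm for over 2 s, the reader is back upright near the middle of its dock, and the button was pressed to its stop and is up again.

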